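# Close up the tool chest

## Robot

A 6-joint arm with a two-finger parallel gripper is mounted at the origin on the work surface. World frame = base frame: x ahead of the robot, y to its left, z up, the work surface at z = 0. Lengths are in mm, angles in degrees, forces in N, time in s.
With the tool pointing down it reaches from about 350 to 850 mm from the base axis. Payload 8.1 kg.
Tool frame: the origin (TCP) lies on the centre line of the jaws, within the pads' length; the fingertips stand 8 mm ahead of it and the grasp point (between the pads) lies 11 mm behind it; x points along the fingers, z is the direction in which the jaws open and shut, and the axes are right-handed (so a half turn about x gives the same grasp; the last joint's range is limited). The gripper opens to 85 mm and grips with 20 to 120 N. Pads are 22 mm wide; open, the fingers measure 114 mm over their backs; the gripper's body (76 mm by 85 mm) begins 54 mm behind the grasp point. The pads swing forward as they close: fully open they stand 13 mm farther back than shut.
Start: joints at [-67.918, 7.471, 85.268, -0, 87.261, -4.893], TCP at [272.179, -534.718, 239.292] pointing down, gripper open.
Joint ranges: [-169.43, 169.43], [-51.17, 129.36], [1.28, 143.12], [-76.62, 256.62], [0, 156.53], [-152.29, 152.29]. Speed limits (degrees/s): [136.94, 136.94, 159.86, 180, 180, 180].

## Interface

Orientations are given as [roll, pitch, yaw] about the fixed x, y, z axes, in that order (R = Rz(yaw) Ry(pitch) Rx(roll)).
In Python, from bench import r, vision, order gives the robot as it stands. The module is installed in compiled form; this text tells all that it offers.
- The arm moves only by the shell command python3 -m jog 'ROWS' [FORCE]. ROWS is JSON, a list of rows, each a list of 3 entries, a list of its own where there are three numbers: the shift along the world's x, y, z in m, then the turn, a rotation vector about the world's x, y, z in rad, then the opening, from -1 (shut) to 1 (fully open). A call has 1 to 5 rows; each row is the pose to reach, as a shift and turn from the pose commanded when the call began; what a row does not reach only later rows make up. A row lasts 1/12 s, in which the tool goes at most 41.7 mm and 7.16 degrees, less where a joint would pass 70% of its speed; a pose out of reach is approached as far as the arm can. A call with a gripper value outside its range is refused whole. The fingers move at their own pace and stop on an object; FORCE is the grip in N (left out, the last holds). Time passes only in rows, so rows that repeat a pose let the fingers close. It gives the time, the measured TCP pose, the force and the opening at its end, in the units of the state.
- r.sense(): the state, without advancing time (a new reading comes with each control period).
- vision.snapshot(name): name is "scene" or "top" or "wrist"; returns the picture (480x640x3 uint8, red, green, blue); there is no depth.
- vision.camera_model(name): a dict with "fov_y" (degrees; the focal length in pixels is half the picture's height over the tangent of half this angle, whatever the lens; pixels are square), "cx", "cy" (the principal point, pixels), "world_to_cam" (4x4, takes a point from world to camera coordinates). Camera axes: x right, y down, z forward; pixel columns grow to the right and rows downward; lengths in mm; the calibration is good to about 2 mm. The wrist camera is an equidistant fisheye: a pixel r from the principal point sees the ray r / f radians off the axis. A picture is of the moment at which its call begins: read the wrist's pose just before it. camera_model takes no time and is no camera call; for the wrist camera it gives the pose at the moment of the call.
- order.hand_in(): hands the job in, once; it reports no verdict.
The state is a dict: "time": time; "joint_pos": joint angles; "qd": joint speeds; "joint_efforts": joint torques, N m; "tool_pos": TCP position; "tcp_rot": TCP orientation; "ft_force": force on the tool from outside, world axes, zero at the start; "wrist_torque": the same for the moment, N m; "finger_gap": finger opening in mm.
Only numpy, scipy, OpenCV 4.12 (cv2) and the standard library are available. Lean on these libraries where they do the work, as an engineer would, in place of code of your own. Each camera call takes 0.05 s, during which the arm holds its last target.

## Task

Pack up the bench tool chest: lay the hammer in its open top compartment, set the lift-off lid squarely on with its rim fully home, then swing the red hold-down bar down flat over the lid. The drawer must also be pushed fully shut, at any point. Leave the yellow bottle and the jar where they stand.

Things in the scene. Friction and masses are not known exactly. Their poses are not given: they have to be found in the camera images.
- chest: Green steel tool chest, fixed to the bench, 160 (x) by 260 (y) by 135 mm high. Origin at the centre of its underside, z up; the drawer front faces its -x, roughly towards the robot. On top an open compartment, inside 150 (x) by 250 (y) mm: floor at z = 75, rim at z = 135 mm. Only the hold-down bar and its two hinge lugs (y = 140 to 160, up to z = 157 mm) stand above the rim.
- drawer (a joint): How far the drawer under the compartment stands open, in m: 0 fully shut, 0.09 fully open; it slides out along the chest's -x. About 2 N of friction; it stays where it is left.
- drawer_handle (a point): Middle of the drawer's handle: a steel rod 10 mm in diameter and 100 mm long along the chest's y, its axis 32 mm in front of the drawer's front panel. When shut it lies at x = -120, y = 0, z = 50 mm in the chest's frame.
- bar (a joint): Angle of the red hold-down bar, rad: 0 = flat over the seated lid, pointing to the chest's -y; 1.57 = upright, its tip 270 mm above the bench; more = leaning out to +y (stop 1.95). Stiff hinge (0.18 N m): it stays where left and must be pushed all the way down. Hinge axis along the chest's x through x = -52, y = 150, z = 149 mm of the chest; when flat its pad is 1.5 mm above the lid plate.
- bar_end (a point): Middle of the free end of the hold-down bar, 120 mm from the hinge axis. The bar is 24 mm wide (along the chest's x) and 8 mm thick, with a black tip.
- lid: Loose lift-off lid, 0.4 kg: green plate 160 (x) by 260 (y) by 6 mm, with a black block 138 by 238 by 12 mm underneath that enters the compartment's mouth with 6 mm to spare on every side. Origin at the centre of the black block's underside, z up. It may go on either way round. Fully seated the plate rests on the rim: origin at z = 123 mm in the chest's frame, top of the plate at 141 mm.
- lid_handle (a point): Centre of the lid's handle grip, 51 mm above the lid's origin: a straight black grip 110 mm long along the lid's y, 22 mm wide (x) and 18 mm high, with 24 mm of free height between it and the plate; posts 14 mm long stand under it, centred 46 mm either side of the middle.
- hammer: Loose hammer, about 0.4 kg, 190 mm long, lying flat. Origin under the middle of its length; its x runs along the handle towards the head (x = -95 handle end, +95 mm head end). Wooden handle round, 26 mm in diameter, axis 13 mm up; steel head 26 mm thick (x = 69 to 95 mm) reaches y = -48 to +40 mm.
- hammer_grip (a point): Point on the hammer's handle axis 38 mm from the origin towards the head, 13 mm up, near its centre of mass: a good place to grip across the handle.
- bottle: Bystander: yellow bottle with a black cap, 58 mm in diameter, 170 mm tall. Origin at its foot.
- jar: Bystander: glass jar with a blue cap, 72 mm in diameter, 90 mm tall. Origin at its foot.
There are look-alikes about, which are no part of the job. Several things look just like the hammer: the one meant starts farthest from the robot's base.

How it is judged (in metres and radians):
On the way, in this order (a step that is already met when the one before it is completed fails the run):
1. the hammer lies in the chest's compartment (x of hammer in the frame of chest between -0.075 and 0.075 m and y of hammer in the frame of chest between -0.125 and 0.125 m and z of hammer in the frame of chest between 0.06 and 0.115 m), for 0.2 s.
2. the lid is seated on the rim (x of lid in the frame of chest between -0.01 and 0.01 m and y of lid in the frame of chest between -0.01 and 0.01 m and z of lid in the frame of chest between 0.115 and 0.1275 m and angle between lid's own z axis and vertical below 0.06 rad), for 0.2 s.
3. the hold-down bar is down on the lid (all of step 2 and value of joint bar below 0.1 rad), for 0.2 s.
At the end, for the whole second after the job is handed in: Hammer inside the compartment (origin under 40 mm above the floor), lid seated on the rim (within 10 mm of centred, under 4.5 mm too high, tilt under 0.06 rad), bar within 0.10 rad of flat, drawer within 6 mm of shut, hammer and lid at rest (all of step 1 and all of step 3 and value of joint drawer below 0.006 m and linear speed of each of lid, hammer below 0.02 m/s); the robot touches nothing.
It fails at once if the bottle is moved more than 30 mm (distance of bottle from where it was at the start of the episode above 0.03 m).
It fails at once if the jar is moved more than 30 mm (distance of jar from where it was at the start of the episode above 0.03 m).
It fails at once if the bottle is tipped over (angle between bottle's own z axis and vertical above 0.5 rad).
It fails at once if the jar is tipped over (angle between jar's own z axis and vertical above 0.5 rad).
It also fails if it takes over 72 s, if anything falls off the work surface, if the arm or the gripper's body presses on something with over 40 N, if the wrist force passes 120 N, or if a joint passes its speed limit or range.

## Working session

There is one attempt and no reset: what is moved stays moved. The work goes in short steps, Python scripts to look and compute and a shell command to move; the robot and the scene stay as the last step left them, time stands still between calls to the robot, and variables do not carry over. Pictures are saved under pics/ and viewed, and the job is handed in when it is done.

```bash
mkdir -p pics; ls
python3 - <<'E'
from bench import r,vision
import cv2
print(r.sense())
for n in("scene","top","wrist"):
    m=vision.camera_model(n);print(n,m)
    cv2.imwrite(f"pics/{n}0.png",vision.snapshot(n)[:,:,::-1])
E
```

```text
pics
{'time': 0.0, 'joint_pos': array([-6.79188445e+01,  7.51512365e+00,  8.53297811e+01,  6.23635900e-04,
        8.72640659e+01, -4.89350158e+00]), 'qd': array([ 0.01426931,  0.01761519,  0.00116819, -0.01486058,  0.10147171,
        0.09583748]), 'joint_efforts': array([ 2.12105738e-04, -5.69384301e+01, -5.00556958e+01, -3.44268474e-04,
        1.45441334e-02, -6.65272296e-05]), 'tool_pos': array([ 271.96830329, -534.19994183,  238.23947719]), 'tcp_rot': array([174.77900392,  89.89102754, 111.75363067]), 'ft_force': array([-0.13484039,  0.25088733, -0.17338815]), 'wrist_torque': array([-0.06705819,  0.0368654 , -0.02962869]), 'finger_gap': 85.6269014067317}
scene {'fov_y': 54.10548141277233, 'cx': 312.7916631764707, 'cy': 238.02182295233362, 'world_to_cam': array([[ 6.30364561e-03,  9.99818435e-01, -1.79822251e-02,
         6.34163950e+00],
       [ 5.93440596e-01, -1.82139335e-02, -8.04671680e-01,
        -1.84805592e+02],
       [-8.04853107e-01, -5.59901728e-03, -5.93447662e-01,
         1.68954490e+03],
       [ 0.00000000e+00,  0.00000000e+00,  0.00000000e+00,
         1.0000
[... 198 characters left out ...]
       [-9.97963289e-01, -5.84026031e-03, -6.35229550e-02,
         5.11051729e+02],
       [ 6.35657386e-02, -7.45753211e-03, -9.97949789e-01,
         1.03342320e+03],
       [ 0.00000000e+00,  0.00000000e+00,  0.00000000e+00,
         1.00000000e+00]])}
wrist {'fov_y': 65.70646984690485, 'cx': 320.6260665976673, 'cy': 239.47477833255576, 'world_to_cam': array([[ 4.52290045e-01, -8.91869570e-01, -1.54426769e-03,
        -6.00302515e+02],
       [-8.53850917e-01, -4.33508671e-01,  2.88112554e-01,
        -3.63439985e+01],
       [-2.57628273e-01, -1.28991866e-01, -9.57595307e-01,
         3.79389560e+02],
       [ 0.00000000e+00,  0.00000000e+00,  0.00000000e+00,
         1.00000000e+00]])}
```

View pics/scene0.png

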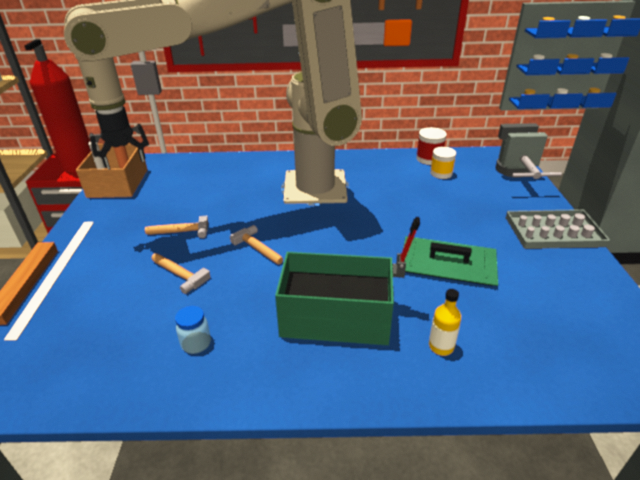

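View pics/top0.png

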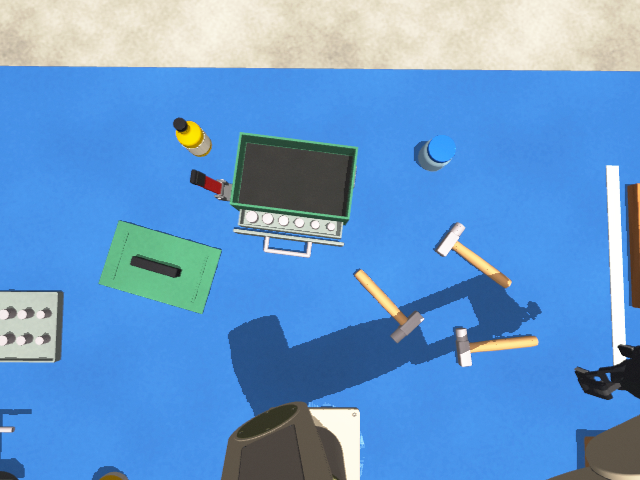

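View pics/wrist0.png

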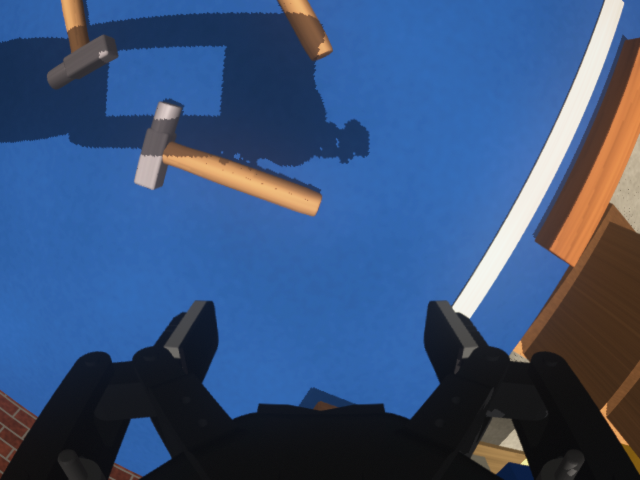

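```bash
cat > h.py <<'E'
import numpy as np,cv2
from bench import r,vision
def ray(n,px,m=None):
    m=m or vision.camera_model(n)
    f=240/np.tan(np.radians(m['fov_y']/2)); u=np.array([px[0]-m['cx'],px[1]-m['cy']])
    if n=='wrist':
        rr=np.hypot(*u); t=rr/f
        d=np.array([*(u/max(rr,1e-9)*np.sin(t)),np.cos(t)])
    else: d=np.array([u[0]/f,u[1]/f,1.])
    W=m['world_to_cam']; R=W[:3,:3]; return -R.T@W[:3,3], R.T@d
def pl(n,px,z,m=None):
    o,d=ray(n,px,m); return (o+d*(z-o[2])/d[2])
def proj(n,p,m=None):
    m=m or vision.camera_model(n)
    f=240/np.tan(np.radians(m['fov_y']/2)); W=m['world_to_cam']
    c=W[:3,:3]@np.asarray(p)+W[:3,3]
    if n=='wrist':
        s=np.hypot(c[0],c[1]); t=np.arctan2(s,c[2]); return np.array([m['cx']+f*t*c[0]/s,m['cy']+f*t*c[1]/s])
    return np.array([m['cx']+f*c[0]/c[2],m['cy']+f*c[1]/c[2]])
E
python3 - <<'E'
from h import *
im=cv2.imread('pics/top0.png')
cv2.imwrite('pics/c1.png',cv2.resize(im[120:320,90:360],None,fx=2.9,fy=2.9,interpolation=cv2.INTER_CUBIC))
cv2.imwrite('pics/c2.png',cv2.resize(im[210:375,340:550],None,fx=3.5,fy=3.5,interpolation=cv2.INTER_CUBIC))
for nm,p,q in(('A',(451,240),(509,283)),('B',(407,327),(357,272)),('C',(463,346),(537,341))):
    a=pl('top',p,13);b=pl('top',q,13);print(nm,a.round(),b.round(),np.linalg.norm((a+b)[:2])/2,np.linalg.norm((a-b)[:2]))
E
```

```text
A [ 510. -331.   13.] [ 406. -470.   13.] 608.6249502713395 173.28353747100508
B [ 300. -223.   13.] [ 431. -103.   13.] 400.07881959135517 177.52565318812174
C [ 256. -356.   13.] [ 268. -535.   13.] 516.8493085300723 178.55390519262002
```

View pics/c1.png

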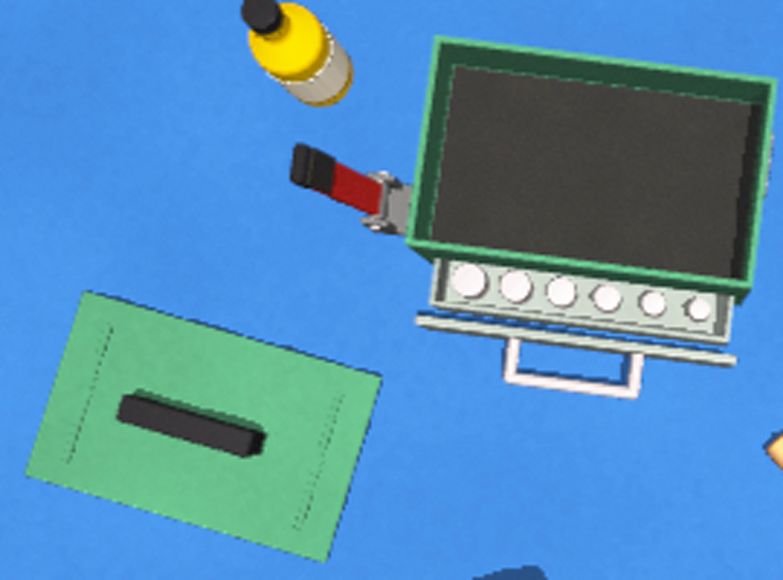

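View pics/c2.png

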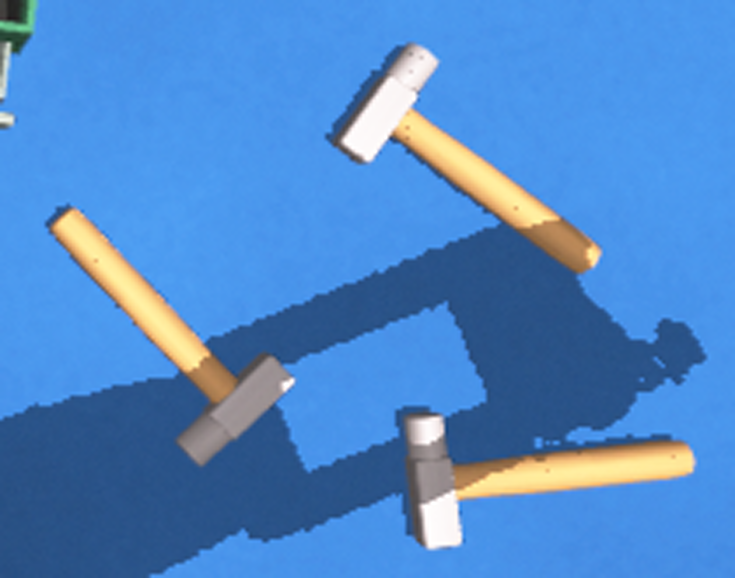

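```bash
cat >> h.py <<'E'
def rect(P,lx,ly):
    # P: corners (+x+y,+x-y,-x-y,-x+y); rigid fit -> centre, yaw, residual
    P=np.asarray(P)[:,:2]; Q=np.array([[lx,ly],[lx,-ly],[-lx,-ly],[-lx,ly]])/2
    c=P.mean(0); A=P-c; th=np.arctan2((Q[:,0]*A[:,1]-Q[:,1]*A[:,0]).sum(),(Q*A).sum())
    R=np.array([[np.cos(th),-np.sin(th)],[np.sin(th),np.cos(th)]])
    return c,np.degrees(th),np.abs(A-Q@R.T).max()
E
python3 - <<'E'
from h import *
k=lambda x,y:(90+(x+.5)/2.9-.5,120+(y+.5)/2.9-.5)
print('chest',rect([pl('top',k(*p),135) for p in((435,37),(776,78),(749,299),(407,243))],160,260))
print('lid',rect([pl('top',k(*p),18) for p in((85,291),(382,376),(327,562),(25,475))],160,260))
print('lid handle top z60',pl('top',k(188,426),60))
print('drawer handle',[pl('top',k(*p),50).round(1) for p in((505,381),(637,395))])
k2=lambda x,y:(340+(x+.5)/3.5-.5,210+(y+.5)/3.5-.5)
print('hammer head pts z26',[pl('top',k2(*p),26).round(1) for p in((362,162),(334,142),(438,62),(412,44))])
print('hammer handle axis z13',[pl('top',k2(*p),13).round(1) for p in((402,118),(588,260))])
print('bottle',pl('top',k(325,95),0),'jar cap', pl('top',(441,149),90))
print('bar tip', pl('top',k(310,165),270))
E
```

```text
chest (array([638.57452864,  45.50836486]), np.float64(-7.476219082632006), np.float64(4.3960331533984345))
lid (array([441.95949259, 369.69861127]), np.float64(-15.650833947819663), np.float64(1.3036537969064455))
lid handle top z60 [441.59225591 367.82387394  60.        ]
drawer handle [array([479. , 118.4,  50. ]), array([468.4,  12.1,  50. ])]
hammer head pts z26 [array([ 470.6, -307.6,   26. ]), array([ 484.2, -288.6,   26. ]), array([ 539.6, -360.8,   26. ]), array([ 551.9, -343.1,   26. ])]
hammer handle axis z13 [array([ 501.6, -339.6,   13. ]), array([ 404.1, -467. ,   13. ])]
bottle [724.59347585 281.63628458   0.        ] jar cap [ 712.88400305 -287.34781043   90.        ]
bar tip [608.23808153 217.21345626 270.        ]
```

```bash
cat >> h.py <<'E'
from scipy.spatial.transform import Rotation as Ro
def st(): 
    s=r.sense(); R=Ro.from_euler('xyz',s['tcp_rot'],degrees=True).as_matrix()
    return s,R
def yaw(R): return np.degrees(np.arctan2(R[1,2],R[0,2]))  # jaw direction
def show(): 
    s,R=st(); print('t',round(s['time'],2),'tcp',s['tool_pos'].round(1),'jaw yaw',yaw(R).round(2),'x',R[:,0].round(3),'F',s['ft_force'].round(1),'gap',round(s['finger_gap'],1),'j',s['joint_pos'].round(0))
def snap(n,name,crop=None,f=1):
    m=vision.camera_model(n); im=vision.snapshot(n)[:,:,::-1].copy(); cv2.imwrite(f'pics/{name}.png',im); np.save(f'pics/{name}.npy',m,allow_pickle=True); return m,im
E
python3 -c "
from h import *
show()"
```

```text
t 0.15 tcp [ 272.  -534.4  238.5] jaw yaw -63.03 x [-0.001  0.001 -1.   ] F [-0.2  0.4  0.2] gap 85.5 j [-68.   8.  85.  -0.  87.  -5.]
```

```bash
python3 -m jog '[[[0.03,0.024,-0.008],[0,0,0.1],1],[[0.06,0.048,-0.016],[0,0,0.2],1],[[0.09,0.072,-0.024],[0,0,0.3],1],[[0.12,0.096,-0.032],[0,0,0.4],1],[[0.145,0.12,-0.04],[0,0,0.447],1]]' 60
python3 - <<'E'
from h import *
show(); m,im=snap('wrist','w1')
c=-m['world_to_cam'][:3,:3].T@m['world_to_cam'][:3,3];print(c,m['world_to_cam'][2,:3])
E
```

```text
time: 0.57
tool_pos: [418.6, -413.2, 198.6]
tcp_rot: [108.6, 90.0, 71.5]
ft_force: [0.9, -0.3, 0.4]
finger_gap: 85.5
t 0.57 tcp [ 418.6 -413.2  198.6] jaw yaw -37.09 x [ 0.  0. -1.] F [ 0.9 -0.3  0.4] gap 85.5 j [-50.   7.  90.   0.  83. -13.]
[ 463.52731621 -355.6600541   333.15718602] [-0.17382563 -0.22963618 -0.95762826]
```

View pics/w1.png

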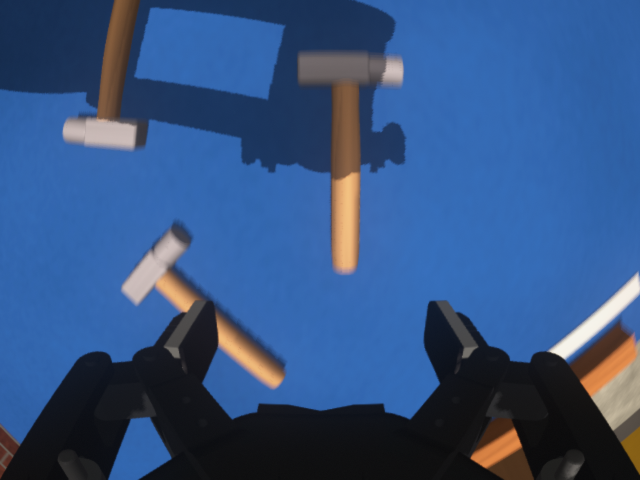

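Run:
```python
from h import *
m=np.load('pics/w1.npy',allow_pickle=True).item()
for n,p in(('axis near head',(345,95)),('axis far',(344,255)),('end',(344,268))):print(n,pl('wrist',p,13,m).round(1))
for p in((299,85),(385,84),(299,52)):print(pl('wrist',p,22,m).round(1))
im=cv2.imread('pics/w1.png');cv2.imwrite('pics/w1c.png',cv2.resize(im[30:290,260:440],None,fx=2.3,fy=2.3))
```

```text
axis near head [ 498.8 -343.3   13. ]
axis far [ 413.5 -457.1   13. ]
end [ 406.  -467.4   13. ]
[ 472.9 -314.1   22. ]
[ 530.7 -355.4   22. ]
[ 490.1 -291.4   22. ]
```

View pics/w1c.png

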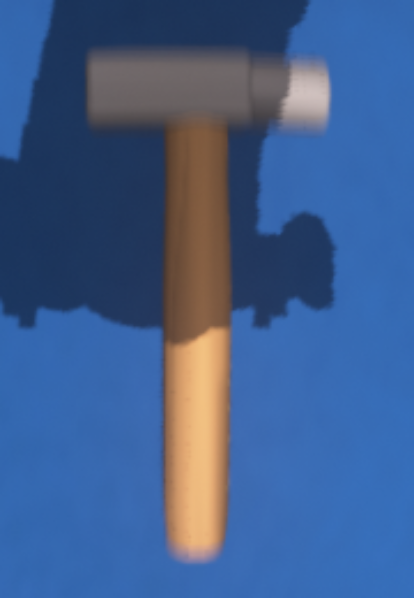

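```bash
python3 -m jog '[[[0.03,0.024,0],[0,0,0],1],[[0.06,0.047,-0.015],[0,0,0],1],[[0.067,0.052,-0.05],[0,0,0],1],[[0.067,0.052,-0.09],[0,0,0],1],[[0.067,0.052,-0.12],[0,0,0],1]]' 60
python3 - <<'E'
from h import *
show(); m,im=snap('wrist','w2')
E
```

```text
time: 1.03
tool_pos: [484.2, -361.2, 76.5]
tcp_rot: [177.7, 89.9, 140.4]
ft_force: [-1.0, -0.5, -1.2]
finger_gap: 85.5
t 1.03 tcp [ 484.2 -361.2   76.5] jaw yaw -37.31 x [-0.001  0.001 -1.   ] F [-1.  -0.5 -1.2] gap 85.5 j [-42.  16.  93.  -0.  71.  -4.]
```

View pics/w2.png

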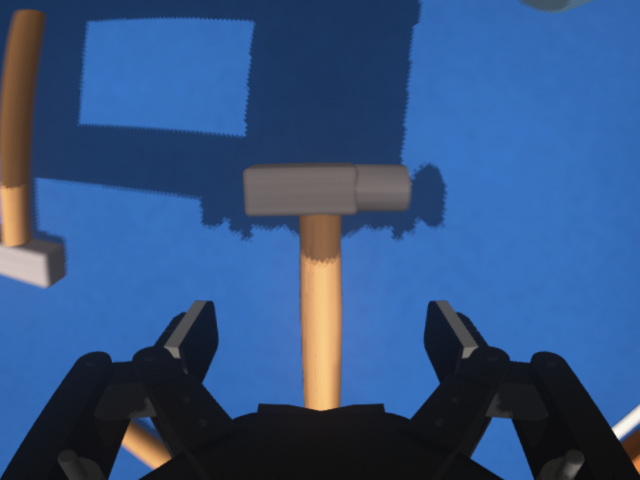

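The hammer handle (x≈321) is centred between the fingers (215 and 425), with the head at (328,190). I go down and grip.

```bash
python3 -m jog '[[[0,0,-0.03],[0,0,0],1],[[0,0,-0.055],[0,0,0],1],[[0,0,-0.067],[0,0,0],0.3],[[0,0,-0.067],[0,0,0],-1],[[0,0,-0.067],[0,0,0],-1]]' 60
python3 -m jog '[[[0,0,0],[0,0,0],-1],[[0,0,0],[0,0,0],-1],[[0,0,0],[0,0,0],-1],[[0,0,0],[0,0,0],-1]]' 60
python3 -c "
from h import *
show()"
```

```text
time: 1.5
tool_pos: [484.0, -362.9, 12.7]
tcp_rot: [174.6, 90.0, 137.2]
ft_force: [-0.6, 0.4, 1.1]
finger_gap: 51.4
time: 1.83
tool_pos: [485.5, -364.0, 15.1]
tcp_rot: [-6.6, 89.8, -44.1]
ft_force: [-1.4, 1.0, 6.8]
finger_gap: 22.4
t 1.83 tcp [ 485.5 -364.    15.1] jaw yaw -37.41 x [ 0.003 -0.003 -1.   ] F [-1.4  1.   6.8] gap 22.4 j [-42.  20.  95.  -0.  65.  -4.]
```

```bash
python3 -m jog '[[[0,0,0.01],[0,0,0],-1],[[0,0,0.03],[0,0,0],-1],[[0,0,0.06],[0,0,0],-1],[[0,0,0.06],[0,0,0],-1]]' 60
python3 - <<'E'
from h import *
show(); m,im=snap('wrist','w3')
E
```

```text
time: 2.17
tool_pos: [487.1, -365.2, 79.5]
tcp_rot: [-4.2, 89.5, -41.6]
ft_force: [1.7, -1.9, -1.1]
finger_gap: 22.6
t 2.17 tcp [ 487.1 -365.2   79.5] jaw yaw -37.41 x [ 0.007 -0.006 -1.   ] F [ 1.7 -1.9 -1.1] gap 22.6 j [-42.  16.  93.   0.  71.  -4.]
```

View pics/w3.png

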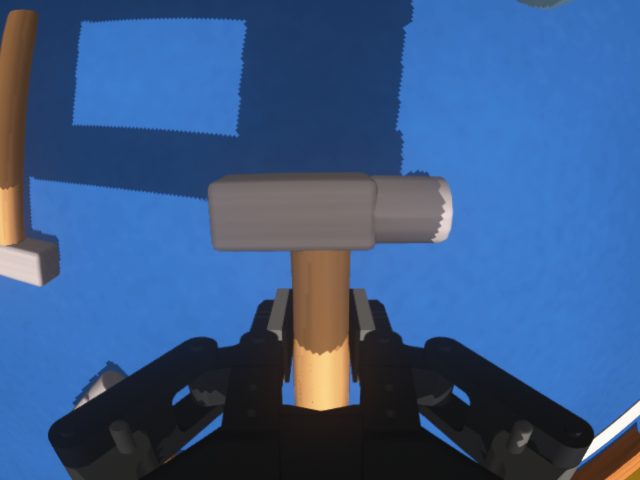

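```bash
python3 -m jog '[[[0.0,0.0,0.04],[0,0,0],-1],[[0.0,0.01,0.08],[0,0,0],-1],[[0.0,0.03,0.11],[0,0,0],-1],[[0.01,0.06,0.14],[0,0,0.1],-1],[[0.02,0.09,0.16],[0,0,0.2],-1]]' 60
python3 -m jog '[[[0.01,0.03,0.0],[0,0,0.1],-1],[[0.02,0.06,0.01],[0,0,0.2],-1],[[0.03,0.09,0.01],[0,0,0.3],-1],[[0.04,0.11,0.01],[0,0,0.341],-1],[[0.04,0.11,0.01],[0,0,0.341],-1]]' 60
python3 - <<'E'
from h import *
show(); m,im=snap('wrist','w4'); 
im=cv2.imread('pics/top0.png')
cv2.imwrite('pics/c3.png',cv2.resize(im[125:265,225:365],None,fx=4,fy=4,interpolation=cv2.INTER_CUBIC))
E
```

```text
time: 2.63
tool_pos: [503.9, -272.8, 234.7]
tcp_rot: [-18.0, 89.9, -43.9]
ft_force: [1.8, 0.0, -3.5]
finger_gap: 22.8
time: 3.05
tool_pos: [545.1, -158.3, 241.6]
tcp_rot: [103.5, 89.9, 97.4]
ft_force: [0.1, -1.2, -4.7]
finger_gap: 22.6
t 3.05 tcp [ 545.1 -158.3  241.6] jaw yaw -6.04 x [-0.     0.002 -1.   ] F [ 0.1 -1.2 -4.7] gap 22.6 j [-21.   2.  90.   0.  87. -15.]
```

View pics/w4.png

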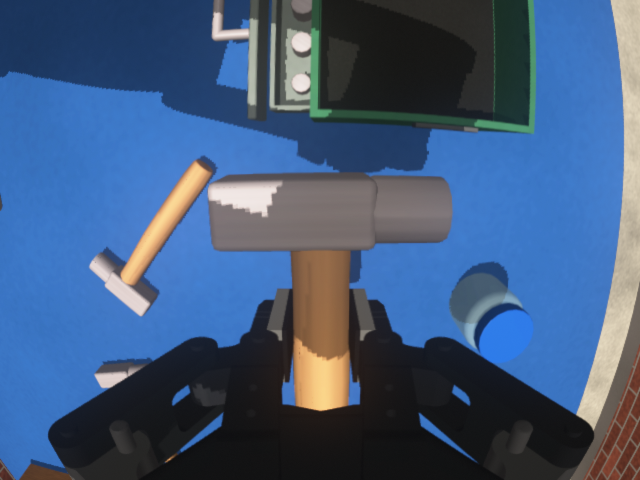

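View pics/c3.png

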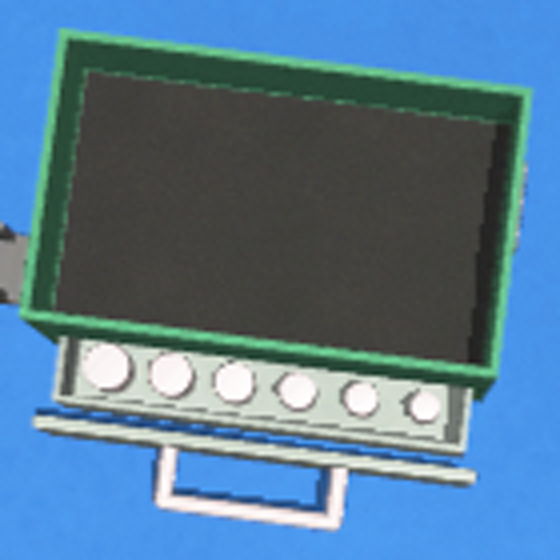

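Run:
```python
from h import *
k=lambda x,y:(225+(x+.5)/4-.5,125+(y+.5)/4-.5)
P=[pl('top',k(*p),135) for p in((62,30),(532,90),(493,382),(22,316))]
print('chest',rect(P,160,260)); print(np.round(P,1))
print('floor',rect([pl('top',k(*p),75) for p in((86,70),(498,122),(468,368),(56,310))],150,250))
print('handle ends',[pl('top',k(*p),50).round(1) for p in((158,498),(342,520))])
m=np.load('pics/w4.npy',allow_pickle=True).item()
print('wrist rim -x-y, +x-y',pl('wrist',(312,119),135,m),pl('wrist',(534,133),135,m))
```

```text
chest (array([639.78529732,  45.04820499]), np.float64(-7.270863244442606), np.float64(2.403321918609322))
[[734.5 162.9 135. ]
 [703.3 -92.7 135. ]
 [543.7 -71.7 135. ]
 [577.8 181.7 135. ]]
floor (array([644.70652971,  48.41752268]), np.float64(-7.062468480751598), np.float64(7.236012416871461))
handle ends [array([483.5, 117.7,  50. ]), array([471.3,  10.3,  50. ])]
wrist rim -x-y, +x-y [548.78756157 -77.87743167 135.        ] [706.40611162 -95.32298328 135.        ]
```

```bash
python3 -m jog '[[[0.015,0.035,0.0],[0,0,0],-1],[[0.03,0.07,0],[0,0,-0.015],-1],[[0.045,0.105,0],[0,0,-0.015],-1],[[0.06,0.14,0],[0,0,-0.015],-1],[[0.075,0.175,0],[0,0,-0.015],-1]]' 60
python3 -m jog '[[[0.012,0.035,0.0],[0,0,0],-1],[[0.025,0.065,0],[0,0,0],-1],[[0.025,0.065,-0.03],[0,0,0],-1],[[0.025,0.065,-0.06],[0,0,0],-1],[[0.025,0.065,-0.06],[0,0,0],-1]]' 60
python3 - <<'E'
from h import *
show(); m,im=snap('wrist','w5'); snap('top','t5')
E
```

```text
time: 3.52
tool_pos: [619.0, 12.6, 241.4]
tcp_rot: [-156.5, 89.9, -163.9]
ft_force: [1.2, -0.3, -4.3]
finger_gap: 22.2
time: 3.93
tool_pos: [639.8, 76.7, 173.6]
tcp_rot: [-167.7, 89.3, -175.0]
ft_force: [-1.8, -0.3, -7.0]
finger_gap: 22.5
t 3.93 tcp [639.8  76.7 173.6] jaw yaw -7.3 x [-0.013 -0.001 -1.   ] F [-1.8 -0.3 -7. ] gap 22.5 j [ 2. 17. 81. -0. 82. 10.]
```

View pics/w5.png

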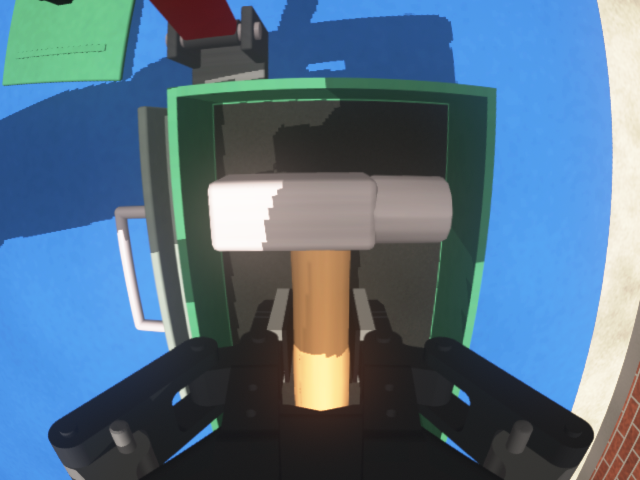

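View pics/t5.png

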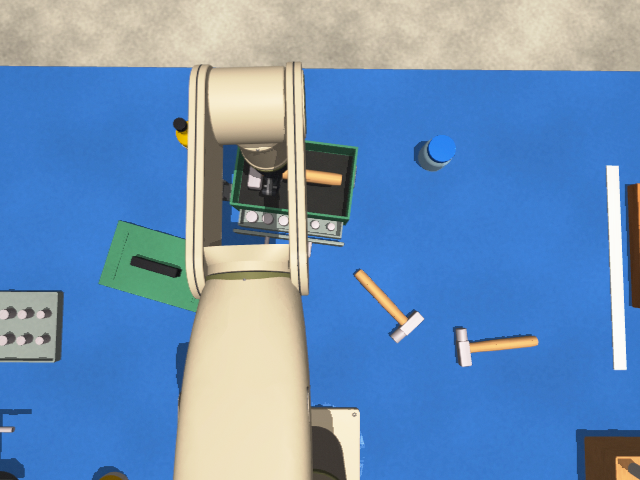

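Run:
```python
from h import *
m=np.load('pics/w5.npy',allow_pickle=True).item()
a=pl('wrist',(168,89),135,m);b=pl('wrist',(496,88),135,m);print(a,b,np.linalg.norm(a-b),np.degrees(np.arctan2(*(b-a)[1::-1])))
mid=(a+b)/2;d=(b-a)/np.linalg.norm(b-a);n=np.array([-d[1],d[0],0]);print('chest c',mid-130*n)
show()
```

```text
[579.13669012 181.51204038 135.        ] [737.41167343 162.69992047 135.        ] 159.38904039742198 -6.778216075461209
chest c [642.93074548  43.01462144 135.        ]
t 4.03 tcp [642.4  76.2 180. ] jaw yaw -7.36 x [-0.006 -0.001 -1.   ] F [ 1.1 -0.6 -4.3] gap 22.4 j [ 2. 17. 81. -0. 83. 10.]
```

```bash
python3 -m jog '[[[0.004,0.005,-0.02],[0,0,0],-1],[[0.004,0.005,-0.045],[0,0,0],-1],[[0.004,0.005,-0.07],[0,0,0],-1],[[0.004,0.005,-0.087],[0,0,0],-1],[[0.004,0.005,-0.087],[0,0,0],-1]]' 60
python3 -m jog '[[[0,0,0],[0,0,0],-0.1],[[0,0,0],[0,0,0],0],[[0,0,0],[0,0,0],0],[[0,0,0],[0,0,0],0],[[0,0,0.02],[0,0,0],0]]' 60
python3 -m jog '[[[0,0,0.04],[0,0,0],0],[[0,0,0.08],[0,0,0],0],[[-0.01,0,0.12],[0,0,0],0],[[-0.04,0,0.16],[0,0,0],0.5],[[-0.08,0,0.18],[0,0,0],1]]' 60
python3 - <<'E'
from h import *
show(); m,im=snap('wrist','w6');
E
```

```text
time: 4.45
tool_pos: [646.4, 81.1, 92.8]
tcp_rot: [-168.1, 89.7, -175.4]
ft_force: [-1.3, -0.2, -5.4]
finger_gap: 22.6
time: 4.87
tool_pos: [646.5, 82.1, 113.1]
tcp_rot: [-170.1, 89.8, -177.4]
ft_force: [-0.0, -0.1, -1.4]
finger_gap: 42.8
time: 5.28
tool_pos: [579.4, 82.2, 296.3]
tcp_rot: [9.8, 89.5, 2.5]
ft_force: [1.3, 0.3, 2.5]
finger_gap: 65.6
t 5.28 tcp [579.4  82.2 296.3] jaw yaw -7.3 x [ 0.009  0.    -1.   ] F [1.3 0.3 2.5] gap 65.6 j [ 3.  4. 83. -0. 92. 10.]
```

View pics/w6.png

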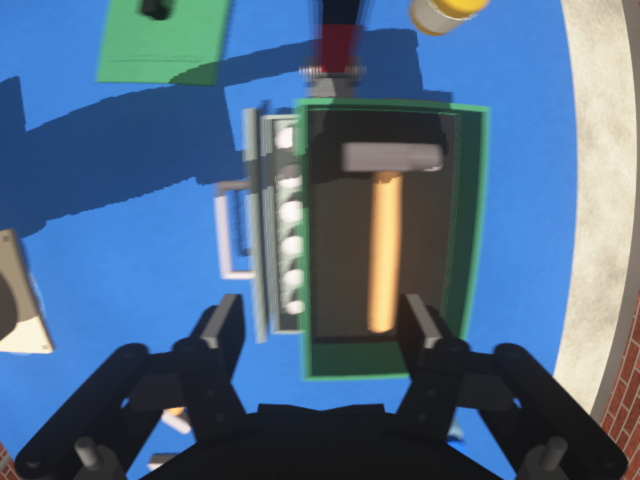

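```bash
python3 -m jog '[[[-0.04,0,0],[0,0,-0.03],1],[[-0.08,0.01,0],[0,0,-0.06],1],[[-0.11,0.05,0],[0,0,-0.1],1],[[-0.12,0.09,0],[0,0,-0.145],1],[[-0.12,0.13,0],[0,0,-0.145],1]]' 60
python3 -m jog '[[[0,0.02,-0.03],[0,0,0],1],[[0,0.04,-0.04],[0,0,0],1],[[0,0.04,-0.04],[0,0,0],1]]' 60
python3 - <<'E'
from h import *
show(); m,im=snap('wrist','w7');
E
```

```text
time: 5.75
tool_pos: [456.1, 207.6, 292.3]
tcp_rot: [34.4, 89.8, 18.6]
ft_force: [0.8, -0.7, 0.3]
finger_gap: 85.5
time: 6.0
tool_pos: [455.8, 249.7, 247.9]
tcp_rot: [-171.2, 89.8, 173.4]
ft_force: [-1.0, 0.1, -0.5]
finger_gap: 85.3
t 6.0 tcp [455.8 249.7 247.9] jaw yaw -15.4 x [-0.003  0.    -1.   ] F [-1.   0.1 -0.5] gap 85.3 j [23. -5. 97.  0. 88. 38.]
```

View pics/w7.png

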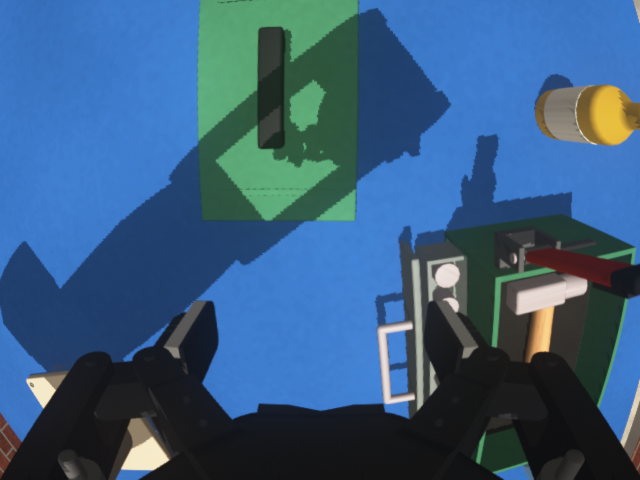

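Run:
```python
from h import *
m=np.load('pics/w7.npy',allow_pickle=True).item()
a=pl('wrist',(203,220),18,m);b=pl('wrist',(356,221),18,m);print('-y corners',a,b,np.linalg.norm(a-b),np.degrees(np.arctan2(*(b-a)[1::-1])))
d=(b-a)/np.linalg.norm(b-a);n=np.array([-d[1],d[0],0]);print('lid c',(a+b)/2+130*n)
# handle top z60: ends
e1=pl('wrist',(272,147),60,m);e2=pl('wrist',(270,27),60,m);print('handle ends',e1,e2,(e1+e2)/2)
```

```text
-y corners [333.40572834 266.88251152  18.        ] [485.90097473 222.97757488  18.        ] 158.68977167056468 -16.061649250161334
lid c [445.62064611 369.85543582  18.        ]
handle ends [431.3965053  317.53576465  60.        ] [458.60042243 421.28700377  60.        ] [444.99846386 369.41138421  60.        ]
```

```bash
python3 -m jog '[[[-0.003,0.03,-0.02],[0,0,-0.007],1],[[-0.006,0.06,-0.04],[0,0,-0.007],1],[[-0.009,0.09,-0.06],[0,0,-0.007],1],[[-0.011,0.12,-0.08],[0,0,-0.007],1],[[-0.011,0.12,-0.11],[0,0,-0.007],1]]' 80
python3 - <<'E'
from h import *
show(); m,im=snap('wrist','w8');
E
```

```text
time: 6.47
tool_pos: [448.4, 371.8, 143.6]
tcp_rot: [60.1, 89.5, 44.2]
ft_force: [0.8, -0.0, -0.0]
finger_gap: 85.2
t 6.47 tcp [448.4 371.8 143.6] jaw yaw -15.88 x [ 0.006  0.006 -1.   ] F [ 0.8 -0.  -0. ] gap 85.2 j [35.  8. 95.  0. 77. 50.]
```

View pics/w8.png

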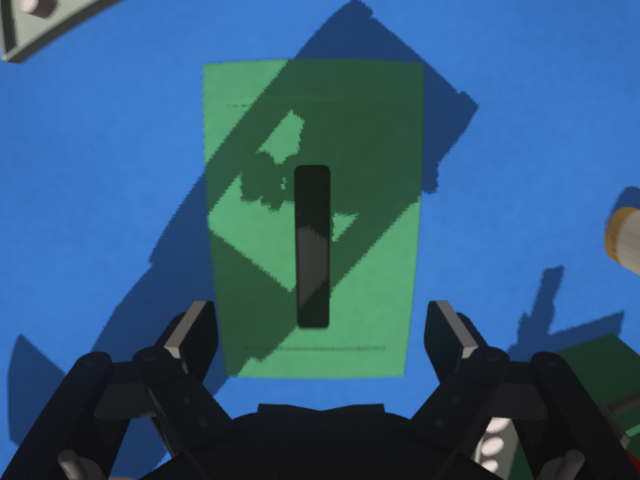

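Run:
```python
from h import *
m=np.load('pics/w8.npy',allow_pickle=True).item()
e1=pl('wrist',(313.5,327),60,m);e2=pl('wrist',(312,166),60,m);print((e1+e2)/2,np.linalg.norm(e1-e2),np.degrees(np.arctan2(*(e2-e1)[1::-1]))-90)
show()
P=[pl('wrist',p,18,m) for p in((424,65),(404,377),(230,377),(205,65))]
print(rect(P,160,260))
```

```text
[444.70637552 372.20492933  60.        ] 106.21782813639751 -15.820203449370112
t 6.52 tcp [445.2 367.3 135. ] jaw yaw -15.87 x [-0.003 -0.002 -1.   ] F [-2.4 -2.4 -4.9] gap 85.4 j [34.  8. 95.  0. 76. 50.]
(array([445.0554308 , 368.81958218]), np.float64(-15.805188554428067), np.float64(3.9326817260519107))
```

```bash
python3 -m jog '[[[0,0,-0.03],[0,0,0],1],[[0,0,-0.06],[0,0,0],1],[[0,0,-0.085],[0,0,0],1],[[0,0,-0.098],[0,0,0],0.5],[[0,0,-0.098],[0,0,0],0]]' 80
python3 -m jog '[[[0,0,0],[0,0,0],-1],[[0,0,0],[0,0,0],-1],[[0,0,0],[0,0,0],-1],[[0,0,0],[0,0,0],-1],[[0,0,0],[0,0,0],-1]]' 80
python3 -c "
from h import *
show()"
```

```text
time: 6.93
tool_pos: [445.6, 364.8, 39.9]
tcp_rot: [-125.8, 89.7, -141.8]
ft_force: [-0.6, 0.3, -0.5]
finger_gap: 63.8
time: 7.35
tool_pos: [448.3, 368.1, 44.8]
tcp_rot: [50.8, 89.7, 34.9]
ft_force: [-0.7, -0.7, 7.9]
finger_gap: 20.0
t 7.35 tcp [448.3 368.1  44.8] jaw yaw -15.98 x [ 0.004  0.003 -1.   ] F [-0.7 -0.7  7.9] gap 20.0 j [34. 14. 99.  0. 67. 50.]
```

```bash
python3 -m jog '[[[0,0,0.015],[0,0,0],-1],[[0,0,0.04],[0,0,0],-1],[[0,0,0.08],[0,0,0],-1],[[0,0,0.12],[0,0,0],-1],[[0,0,0.12],[0,0,0],-1]]' 80
python3 -m jog '[[[0,0,0.04],[0,0,0],-1],[[0,0,0.08],[0,0,0],-1],[[0,0,0.1],[0,0,0],-1],[[0,0,0.1],[0,0,0],-1]]' 80
python3 - <<'E'
from h import *
show(); m,im=snap('wrist','w9');snap('scene','s9');show()
E
```

```text
time: 7.77
tool_pos: [451.0, 369.9, 172.8]
tcp_rot: [49.9, 89.1, 33.9]
ft_force: [2.5, 1.7, -1.2]
finger_gap: 20.3
time: 8.1
tool_pos: [449.2, 368.7, 269.9]
tcp_rot: [49.7, 89.3, 33.8]
ft_force: [1.9, 0.6, -2.4]
finger_gap: 20.8
t 8.1 tcp [449.2 368.7 269.9] jaw yaw -15.98 x [ 0.01   0.007 -1.   ] F [ 1.9  0.6 -2.4] gap 20.8 j [34.  3. 87. -0. 89. 50.]
t 8.2 tcp [447.1 367.2 263. ] jaw yaw -15.98 x [ 0.002  0.002 -1.   ] F [-0.4  0.1 -4.5] gap 20.6 j [34.  3. 87. -0. 89. 50.]
```

View pics/w9.png

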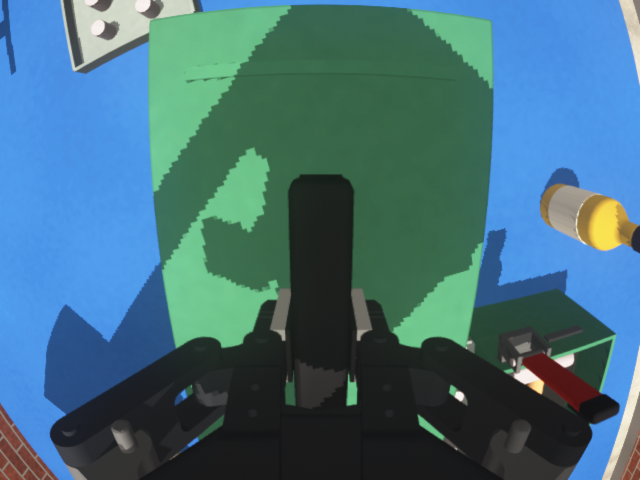

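View pics/s9.png

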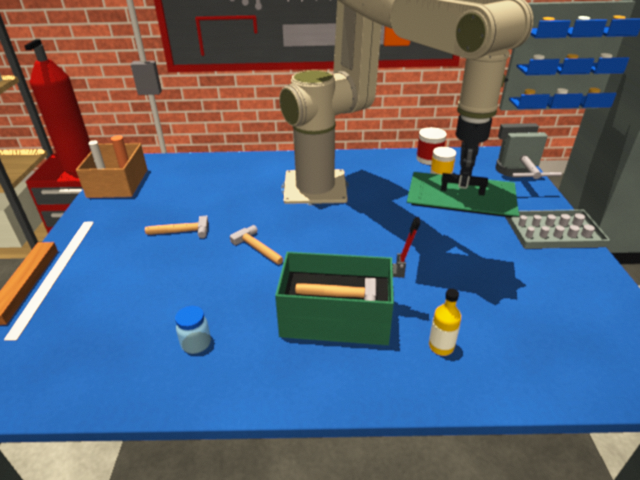

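Run:
```python
from h import *
m=np.load('pics/w9.npy',allow_pickle=True).item()
for z in(238,241,243,246):
    a=pl('wrist',(149,20),z,m);b=pl('wrist',(492.5,20),z,m);d=(b-a);L=np.linalg.norm(d);d/=L;n=np.array([-d[1],d[0],0])
    print(z,L,np.degrees(np.arctan2(d[1],d[0])),(a+b)/2-130*n)
```

```text
238 164.56825227800695 -15.881362305637207 [451.61688761 370.29695301 238.        ]
241 161.61247970031386 -15.88136230563722 [451.28350439 369.25562139 241.        ]
243 159.64196464851855 -15.881362305637223 [451.06124891 368.56140031 243.        ]
246 156.68619207082543 -15.88136230563722 [450.7278657  367.52006869 246.        ]
```

```bash
python3 -m jog '[[[-0.01,-0.03,0],[0,0,0],-1],[[-0.017,-0.065,0],[0,0,0.04],-1],[[-0.017,-0.1,0],[0,0,0.08],-1],[[-0.017,-0.135,0],[0,0,0.12],-1],[[-0.017,-0.17,0],[0,0,0.161],-1]]' 80
python3 -m jog '[[[0,-0.035,0],[0,0,0],-1],[[0,-0.07,0],[0,0,0],-1],[[0,-0.105,0],[0,0,0],-1],[[0.01,-0.14,0],[0,0,0],-1],[[0.035,-0.154,0],[0,0,0],-1]]' 80
python3 -m jog '[[[0.03,0,0],[0,0,0],-1],[[0.06,0,0],[0,0,0],-1],[[0.09,0,0],[0,0,0],-1],[[0.12,0,0],[0,0,0],-1],[[0.145,0,0],[0,0,0],-1]]' 80
python3 - <<'E'
from h import *
snap('wrist','w10');snap('wrist','w10b');show();show()
E
```

```text
time: 8.62
tool_pos: [427.9, 195.2, 258.8]
tcp_rot: [-153.2, 89.7, -159.8]
ft_force: [-0.2, -0.0, -3.6]
finger_gap: 20.4
time: 9.03
tool_pos: [462.0, 39.3, 259.4]
tcp_rot: [-152.8, 89.7, -159.6]
ft_force: [-0.8, 0.2, -2.9]
finger_gap: 20.6
time: 9.45
tool_pos: [610.0, 42.6, 258.1]
tcp_rot: [-173.1, 89.7, -179.9]
ft_force: [-0.4, -0.8, -2.7]
finger_gap: 20.8
t 9.55 tcp [610.5  42.6 256.6] jaw yaw -6.79 x [-0.006 -0.    -1.   ] F [-1.3  0.2 -4.9] gap 20.3 j [-1.  9. 81. -0. 90.  6.]
t 9.55 tcp [610.5  42.6 256.6] jaw yaw -6.79 x [-0.006 -0.    -1.   ] F [-1.3  0.2 -4.9] gap 20.3 j [-1.  9. 81. -0. 90.  6.]
```

View pics/w10b.png

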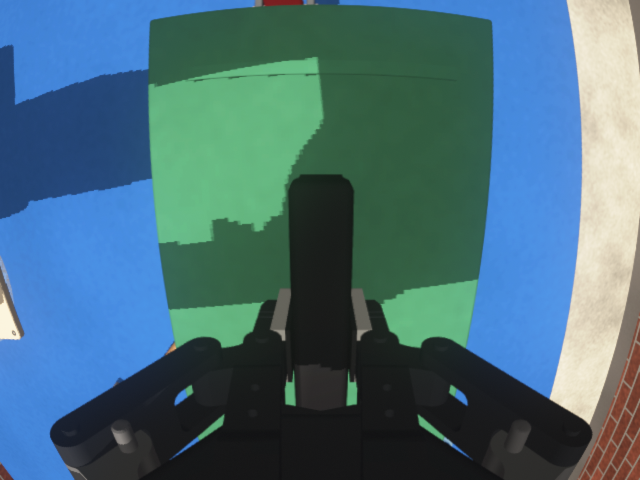

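```bash
python3 -m jog '[[[0.02,0,-0.01],[0,0,0],-1],[[0.032,0,-0.03],[0,0,0],-1],[[0.032,0,-0.05],[0,0,0],-1],[[0.032,0,-0.058],[0,0,0],-1],[[0.032,0,-0.058],[0,0,0],-1]]' 80
python3 - <<'E'
from h import *
snap('wrist','w11');snap('scene','s11');snap('wrist','w11b');show()
im=cv2.imread('pics/s11.png');cv2.imwrite('pics/s11c.png',cv2.resize(im[190:370,250:450],None,fx=3.3,fy=3.3,interpolation=cv2.INTER_CUBIC))
E
```

```text
time: 9.97
tool_pos: [638.3, 43.0, 198.5]
tcp_rot: [-173.6, 89.5, 179.6]
ft_force: [-0.9, 0.0, -4.8]
finger_gap: 20.2
t 10.12 tcp [641.4  42.9 204.6] jaw yaw -6.76 x [ 0. -0. -1.] F [ 0.4  0.2 -3.5] gap 20.2 j [-1. 15. 80. -0. 85.  6.]
```

View pics/s11c.png

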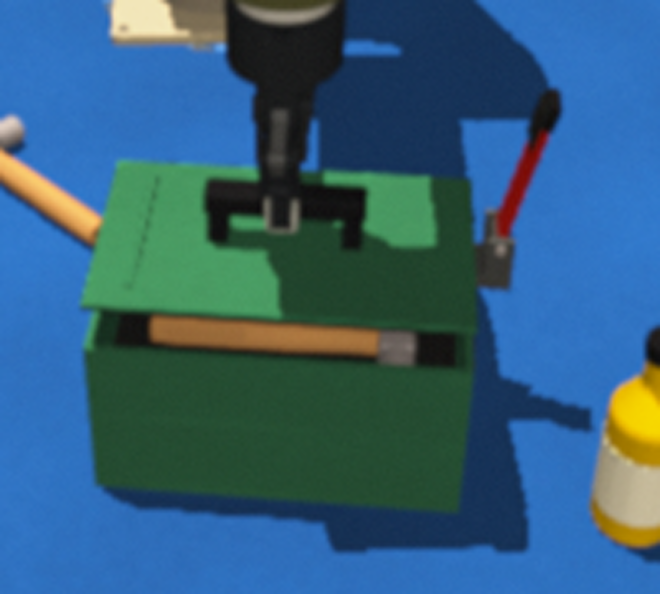

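View pics/w11b.png

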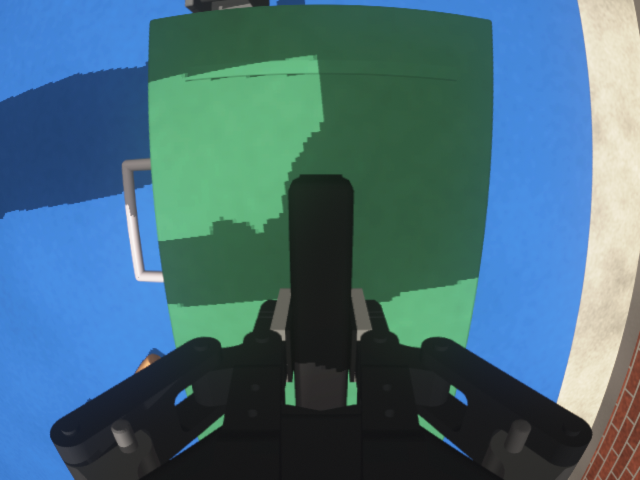

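Run:
```python
from h import *
k=lambda x,y:(250+(x+.5)/3.3-.5,190+(y+.5)/3.3-.5)
print('rim',[pl('scene',k(*p),135).round(1) for p in((86,348),(470,370))])
for z in(168,172):print('lid',z,[pl('scene',k(*p),z).round(1) for p in((82,308),(472,332))])
m=np.load('pics/w11b.npy',allow_pickle=True).item()
a=pl('wrist',(149,20),178,m);b=pl('wrist',(492.5,20),178,m);d=(b-a);L=np.linalg.norm(d);d/=L;n=np.array([-d[1],d[0],0])
print(L,np.degrees(np.arctan2(d[1],d[0])),(a+b)/2-130*n)
# drawer handle shift
print([pl('wrist',p,50,m).round(1) for p in((127,163),(139,277))])
```

```text
rim [array([705.1, -90.6, 135. ]), array([732.4, 163.4, 135. ])]
lid 168 [array([701.7, -91.3, 168. ]), array([731.5, 162.1, 168. ])]
lid 172 [array([706.2, -90.8, 172. ]), array([735.8, 161.2, 172. ])]
156.76140846085275 -6.8621924301386406 [640.99093648  41.91691943 178.        ]
[array([484.5, 115.4,  50. ]), array([470.1,  12.9,  50. ])]
```

```bash
python3 -m jog '[[[0.001,0,-0.007],[0,0,0],-1],[[0.001,0,-0.014],[0,0,0],-1],[[0.001,0,-0.021],[0,0,0],-1],[[0.001,0,-0.026],[0,0,0],-1],[[0.001,0,-0.026],[0,0,0],-1]]' 80
python3 -m jog '[[[0,0,-0.003],[0,0,0],-1],[[0,0,-0.006],[0,0,0],-1],[[0,0,-0.008],[0,0,0],-1],[[0,0,-0.01],[0,0,0],-1],[[0,0,-0.01],[0,0,0],-1]]' 80
python3 - <<'E'
from h import *
snap('scene','s12');snap('wrist','w12');show()
im=cv2.imread('pics/s12.png');cv2.imwrite('pics/s12c.png',cv2.resize(im[190:370,250:450],None,fx=3.3,fy=3.3,interpolation=cv2.INTER_CUBIC))
E
```

```text
time: 10.53
tool_pos: [641.5, 42.9, 175.8]
tcp_rot: [-174.0, 89.8, 179.2]
ft_force: [0.4, -0.0, -4.4]
finger_gap: 20.5
time: 10.95
tool_pos: [642.7, 42.9, 168.0]
tcp_rot: [15.1, 90.0, 8.4]
ft_force: [0.3, -0.4, -3.0]
finger_gap: 20.5
t 11.05 tcp [642.8  42.9 168.1] jaw yaw -6.76 x [ 0.  0. -1.] F [ 0.9  0.1 -3.1] gap 20.5 j [-1. 17. 82.  0. 81.  6.]
```

View pics/s12c.png

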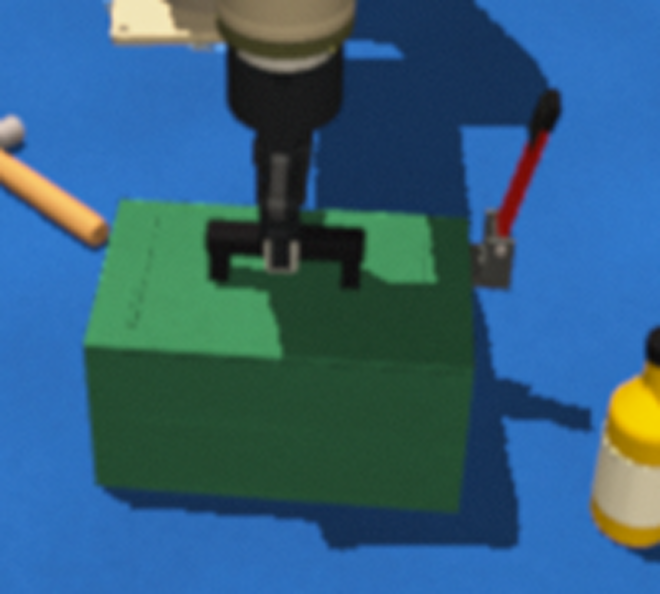

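```bash
python3 -m jog '[[[0,0,-0.001],[0,0,0],-1],[[0,0,-0.002],[0,0,0],-1],[[0,0,-0.003],[0,0,0],-1],[[0,0,-0.003],[0,0,0],-1]]' 80
python3 -c "
from h import *
show()"
```

```text
time: 11.38
tool_pos: [642.9, 42.9, 167.8]
tcp_rot: [3.7, 89.9, -3.0]
ft_force: [-8.9, -0.2, 12.5]
finger_gap: 20.4
t 11.38 tcp [642.9  42.9 167.8] jaw yaw -6.76 x [ 0.002 -0.    -1.   ] F [-8.9 -0.2 12.5] gap 20.4 j [-1. 16. 83. -0. 81.  6.]
```

```bash
python3 -m jog '[[[0,0,0.001],[0,0,0],-0.1],[[0,0,0.001],[0,0,0],0.2],[[0,0,0.001],[0,0,0],0.2],[[0,0,0.01],[0,0,0],0.2],[[0,0,0.04],[0,0,0],0.2]]' 60
python3 -m jog '[[[0,0,0.04],[0,0,0],0.2],[[-0.03,0,0.08],[0,0,0],-1],[[-0.07,0,0.1],[0,0,0],-1],[[-0.11,0,0.11],[0,0,0],-1],[[-0.11,0,0.11],[0,0,0],-1]]' 60
python3 - <<'E'
from h import *
show();snap('wrist','w13');snap('top','t13');show()
im=cv2.imread('pics/t13.png');cv2.imwrite('pics/t13c.png',cv2.resize(im[120:280,170:370],None,fx=3.7,fy=3.7,interpolation=cv2.INTER_CUBIC))
E
```

```text
time: 11.8
tool_pos: [639.4, 42.9, 199.4]
tcp_rot: [-173.9, 89.4, 179.3]
ft_force: [0.5, -0.1, -0.7]
finger_gap: 51.6
time: 12.22
tool_pos: [530.0, 43.1, 319.4]
tcp_rot: [6.1, 89.8, -0.6]
ft_force: [0.3, -0.3, -0.5]
finger_gap: 2.8
t 12.22 tcp [530.   43.1 319.4] jaw yaw -6.74 x [ 0.004 -0.    -1.   ] F [ 0.3 -0.3 -0.5] gap 2.8 j [-1. -5. 89.  0. 95.  6.]
t 12.32 tcp [532.   43.  317.8] jaw yaw -6.75 x [ 0.004 -0.    -1.   ] F [0. 0. 0.] gap 0.2 j [-1. -4. 89.  0. 95.  6.]
```

View pics/w13.png

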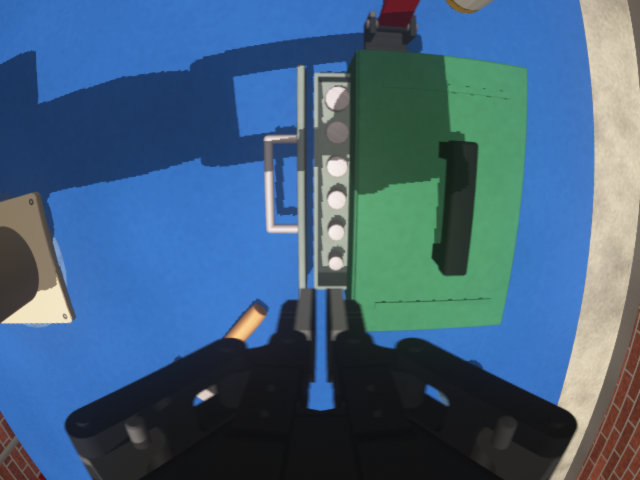

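View pics/t13c.png

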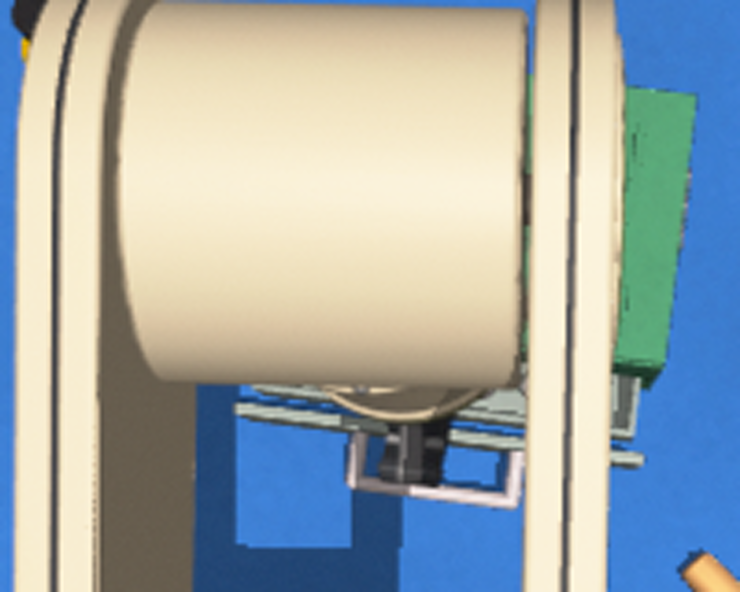

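```bash
python3 -m jog '[[[-0.035,0.006,-0.01],[0,0,0],-1],[[-0.07,0.012,-0.03],[0,0,0],-1],[[-0.1,0.02,-0.05],[0,0,0],-1],[[-0.104,0.02,-0.09],[0,0,0],-1],[[-0.104,0.02,-0.13],[0,0,0],-1]]' 60
python3 -m jog '[[[0,0,-0.035],[0,0,0],-1],[[0,0,-0.07],[0,0,0],-1],[[0,0,-0.105],[0,0,0],-1],[[0,0,-0.135],[0,0,0],-1],[[0,0,-0.135],[0,0,0],-1]]' 60
python3 - <<'E'
from h import *
show();snap('wrist','w14');show()
E
```

```text
time: 12.73
tool_pos: [429.1, 63.3, 185.1]
tcp_rot: [9.1, 89.8, 2.3]
ft_force: [0.2, -0.0, -1.0]
finger_gap: -0.4
time: 13.15
tool_pos: [423.6, 62.7, 43.2]
tcp_rot: [-171.7, 89.3, -178.5]
ft_force: [-1.0, 0.2, -0.3]
finger_gap: -0.2
t 13.15 tcp [423.6  62.7  43.2] jaw yaw -6.77 x [-0.012 -0.    -1.   ] F [-1.   0.2 -0.3] gap -0.2 j [  2.  -8. 122.   0.  66.   8.]
t 13.2 tcp [425.5  62.8  46.4] jaw yaw -6.77 x [-0.009 -0.    -1.   ] F [-0.3 -0.  -0.3] gap -0.0 j [  2.  -8. 122.  -0.  67.   8.]
```

View pics/w14.png

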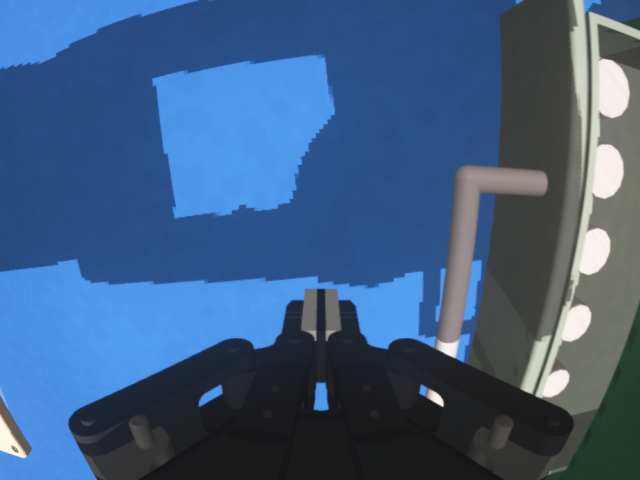

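```bash
python3 -m jog '[[[0,0,0],[0,0,0.12],-1],[[0,0,0],[0,0,0.24],-1],[[0,0,0],[0,0,0.36],-1],[[0,0,0],[0,0,0.48],-1],[[0,0,0],[0,0,0.6],-1]]' 60
python3 -m jog '[[[0,0,0],[0,0,0.12],-1],[[0,0,0],[0,0,0.24],-1],[[0,0,0],[0,0,0.36],-1],[[0,0,0],[0,0,0.48],-1],[[0,0,0],[0,0,0.6],-1]]' 60
python3 -m jog '[[[0,0,0],[0,0,0.12],-1],[[0,0,0],[0,0,0.24],-1],[[0,0,0],[0,0,0.36],-1],[[0,0,0],[0,0,0.37],-1],[[0,0,0],[0,0,0.37],-1]]' 60
python3 -c "
from h import *
show()"
```

```text
time: 13.62
tool_pos: [431.0, 63.0, 52.8]
tcp_rot: [-26.4, 89.8, 1.6]
ft_force: [0.3, -0.1, -0.2]
finger_gap: 0.1
time: 14.03
tool_pos: [431.0, 63.0, 52.8]
tcp_rot: [-60.4, 89.8, 1.9]
ft_force: [0.1, 0.3, -0.5]
finger_gap: 0.1
time: 14.45
tool_pos: [430.5, 63.0, 52.0]
tcp_rot: [-81.0, 89.8, 2.1]
ft_force: [0.2, -0.9, -1.3]
finger_gap: -0.2
t 14.45 tcp [430.5  63.   52. ] jaw yaw 83.03 x [ 0.003  0.    -1.   ] F [ 0.2 -0.9 -1.3] gap -0.2 j [  2.  -8. 122.   0.  67. -81.]
```

```bash
python3 -m jog '[[[0.015,-0.001,-0.006],[0,0,0],-1],[[0.027,-0.003,-0.006],[0,0,0],-1],[[0.037,-0.004,-0.006],[0,0,0],-1],[[0.047,-0.005,-0.006],[0,0,0],-1],[[0.057,-0.006,-0.006],[0,0,0],-1]]' 60
python3 -m jog '[[[0.005,0,0],[0,0,0],-1],[[0.01,-0.001,0],[0,0,0],-1],[[0.015,-0.002,0],[0,0,0],-1],[[0.018,-0.002,0],[0,0,0],-1],[[0.018,-0.002,0],[0,0,0],-1]]' 60
python3 -c "
from h import *
show()"
```

```text
time: 14.87
tool_pos: [486.2, 56.6, 44.5]
tcp_rot: [129.7, 90.0, -147.3]
ft_force: [-2.9, -0.9, 0.4]
finger_gap: 0.2
time: 15.28
tool_pos: [504.3, 54.8, 44.2]
tcp_rot: [-89.1, 89.9, -6.0]
ft_force: [0.0, 0.4, 0.1]
finger_gap: -0.2
t 15.28 tcp [504.3  54.8  44.2] jaw yaw 83.15 x [ 0.001 -0.    -1.   ] F [0.  0.4 0.1] gap -0.2 j [  0.   4. 110.  -0.  65. -83.]
```

```bash
python3 -m jog '[[[0.003,0,0],[0,0,0],-1],[[0.005,-0.001,0],[0,0,0],-1],[[0.005,-0.001,0],[0,0,0],-1]]' 60
python3 -m jog '[[[0.002,0,0],[0,0,0],-1],[[0.004,0,0],[0,0,0],-1],[[0.004,0,0],[0,0,0],-1]]' 60
```

```text
time: 15.53
tool_pos: [506.3, 54.5, 43.3]
tcp_rot: [87.0, 89.7, 170.1]
ft_force: [-13.1, 3.1, 8.6]
finger_gap: 0.3
time: 15.78
tool_pos: [506.5, 54.7, 42.1]
tcp_rot: [93.3, 89.2, 176.5]
ft_force: [-27.4, 2.5, 17.7]
finger_gap: -0.0
```

```bash
python3 -m jog '[[[-0.02,0,0],[0,0,0],-1],[[-0.05,0,0],[0,0,0],-1],[[-0.06,0,0.04],[0,0,0],-1],[[-0.06,0,0.08],[0,0,0],-1],[[-0.06,0,0.12],[0,0,0],-1]]' 60
python3 -m jog '[[[0,0.02,0.035],[0,0,0],-1],[[0,0.05,0.06],[0,0,0],-1],[[0,0.09,0.065],[0,0,0],-1],[[0,0.13,0.065],[0,0,0],-1],[[0,0.13,0.065],[0,0,0],-1]]' 60
python3 - <<'E'
from h import *
snap('wrist','w15');show();snap('scene','s15');snap('top','t15')
E
```

```text
time: 16.2
tool_pos: [450.6, 54.0, 164.1]
tcp_rot: [96.6, 89.9, 179.8]
ft_force: [0.9, -0.5, 0.4]
finger_gap: -0.2
time: 16.62
tool_pos: [452.5, 190.0, 230.5]
tcp_rot: [-30.6, 89.7, 52.9]
ft_force: [-0.0, -0.7, 0.6]
finger_gap: 0.1
t 16.67 tcp [452.4 187.3 229.5] jaw yaw 83.46 x [ 0.001  0.001 -1.   ] F [-0.2 -0.6 -0.9] gap 0.3 j [ 16. -10. 103.   0.  86. -67.]
```

View pics/w15.png

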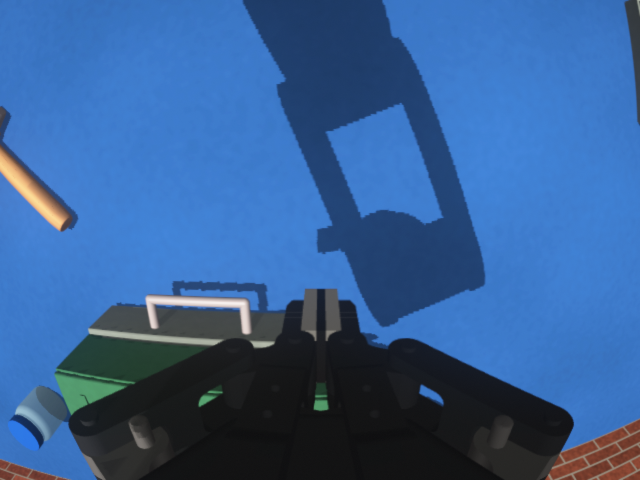

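View pics/s15.png

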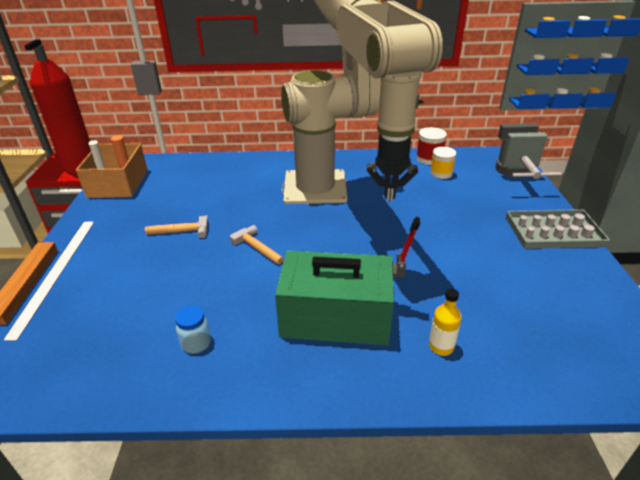

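View pics/t15.png

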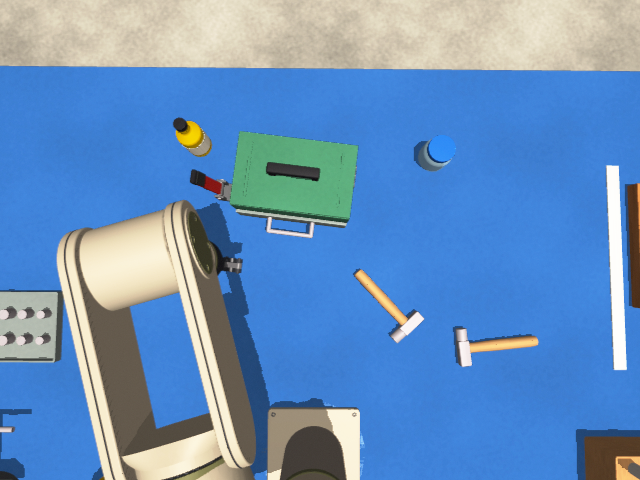

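Run:
```python
from h import *
ps=[('scene',(415,222)),('top',(196.5,178))]
A=np.zeros((3,3));b=np.zeros(3)
for n,p in ps:
    o,d=ray(n,p);d/=np.linalg.norm(d);P=np.eye(3)-np.outer(d,d);A+=P;b+=P@o
print('tip',np.linalg.solve(A,b))
im=cv2.imread('pics/t15.png');cv2.imwrite('pics/t15c.png',cv2.resize(im[120:250,170:370],None,fx=3.9,fy=3.9,interpolation=cv2.INTER_CUBIC))
R=Ro.from_euler('z',-6.76,degrees=True).as_matrix()
for th in(1.57,1.75,1.95):
    q=R@np.array([-52,150-120*np.cos(th),149+120*np.sin(th)])+[643,42.7,0];print(th,q.round(),proj('top',q).round(1),proj('scene',q).round(1))
```

```text
tip [608.08963072 221.32259055 257.92495446]
1.57 [609. 198. 269.] [207.3 176.3] [404.6 218.4]
1.75 [612. 219. 267.] [196.1 175.1] [414.4 219.5]
1.95 [614. 242. 260.] [184.8 174.3] [424.7 222.5]
```

View pics/t15c.png

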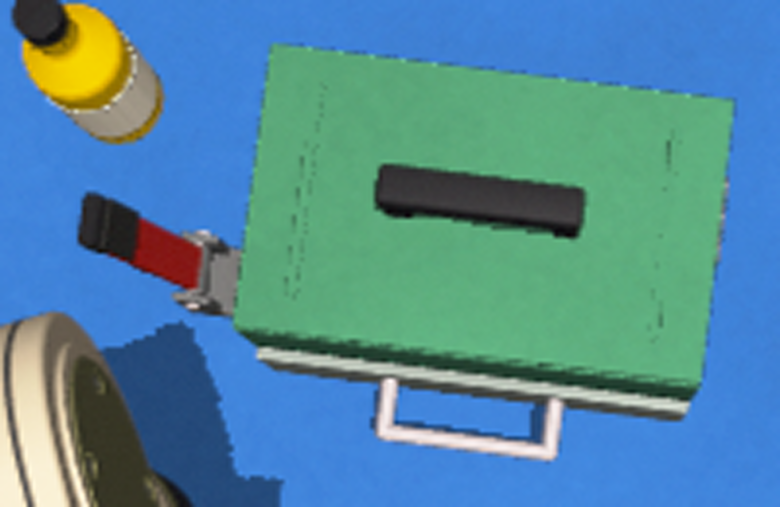

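```bash
python3 -m jog '[[[0.03,0.03,0.005],[0,0,0],-1],[[0.065,0.055,0.005],[0,0,0],-1],[[0.1,0.078,0.005],[0,0,0],-1],[[0.135,0.087,0.005],[0,0,0],-1],[[0.166,0.087,0.005],[0,0,0],-1]]' 60
python3 - <<'E'
from h import *
snap('wrist','w16');show();snap('scene','s16');show()
im=cv2.imread('pics/s16.png');cv2.imwrite('pics/s16c.png',cv2.resize(im[140:370,270:500],None,fx=2.6,fy=2.6,interpolation=cv2.INTER_CUBIC))
E
```

```text
time: 17.18
tool_pos: [620.4, 271.4, 233.0]
tcp_rot: [49.5, 90.0, 132.7]
ft_force: [0.6, 0.6, 0.7]
finger_gap: 0.0
t 17.23 tcp [624.3 268.9 230.3] jaw yaw 83.06 x [-0.001 -0.002 -1.   ] F [-3.1 -2.5 -1.2] gap -0.1 j [ 19.  20.  72.  -0.  88. -64.]
t 17.28 tcp [621.7 268.4 230.2] jaw yaw 83.01 x [-0.003 -0.002 -1.   ] F [-0.7 -0.6 -1.3] gap -0.1 j [ 19.  20.  72.  -0.  88. -64.]
```

View pics/s16c.png

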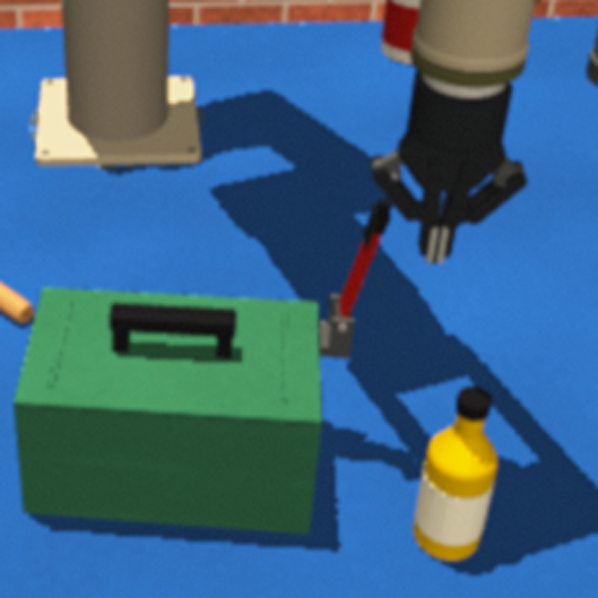

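```bash
python3 -m jog '[[[-0.004,0,0.012],[0,0,0],-1],[[-0.006,-0.02,0.012],[0,0,0],-1],[[-0.008,-0.035,0.012],[0,0,0],-1],[[-0.01,-0.053,0.012],[0,0,0],-1],[[-0.012,-0.07,0.012],[0,0,0],-1]]' 60
python3 - <<'E'
from h import *
snap('wrist','w17');show();snap('scene','s17');show()
im=cv2.imread('pics/s17.png');cv2.imwrite('pics/s17c.png',cv2.resize(im[140:370,270:500],None,fx=2.6,fy=2.6,interpolation=cv2.INTER_CUBIC))
E
```

```text
time: 17.7
tool_pos: [605.9, 199.4, 247.4]
tcp_rot: [-57.5, 89.9, 25.7]
ft_force: [-0.4, 1.7, -1.5]
finger_gap: -0.4
t 17.75 tcp [605.9 196.3 247.2] jaw yaw 83.06 x [ 0.001 -0.001 -1.   ] F [ 1.8 -1.5 -0.2] gap -0.2 j [ 13.  13.  78.  -0.  89. -70.]
t 17.8 tcp [606.1 197.7 247. ] jaw yaw 83.01 x [ 0.001 -0.001 -1.   ] F [-0.3 -0.1 -0.5] gap 0.2 j [ 13.  13.  78.  -0.  89. -70.]
```

View pics/s17c.png

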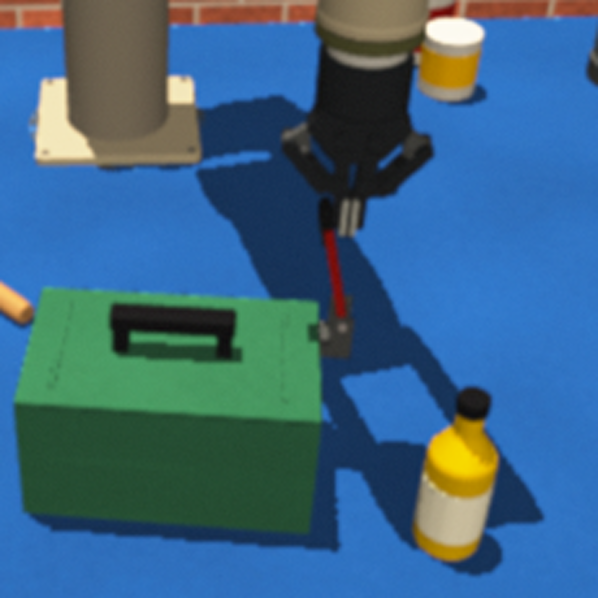

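```bash
python3 -m jog '[[[0,-0.022,-0.003],[0,0,0],-1],[[-0.002,-0.043,-0.013],[0,0,0],-1],[[-0.004,-0.06,-0.03],[0,0,0],-1],[[-0.0055,-0.0715,-0.046],[0,0,0],-1],[[-0.0065,-0.0795,-0.058],[0,0,0],-1]]' 60
python3 - <<'E'
from h import *
snap('wrist','w18');show();snap('scene','s18');show()
im=cv2.imread('pics/s18.png');cv2.imwrite('pics/s18c.png',cv2.resize(im[140:370,270:500],None,fx=2.6,fy=2.6,interpolation=cv2.INTER_CUBIC))
E
```

```text
time: 18.22
tool_pos: [599.6, 120.4, 187.2]
tcp_rot: [-43.3, 90.0, 39.8]
ft_force: [0.2, 1.1, 1.3]
finger_gap: 0.3
t 18.27 tcp [598.3 119.3 184.3] jaw yaw 83.1 x [-0.004 -0.001 -1.   ] F [-0.1 -0.6 -1.2] gap 0.4 j [  6.  11.  87.  -0.  82. -77.]
t 18.32 tcp [598.3 120.2 185.4] jaw yaw 83.1 x [-0.004 -0.001 -1.   ] F [0.2 0.1 0.2] gap 0.0 j [  7.  11.  87.  -0.  82. -77.]
```

View pics/s18c.png

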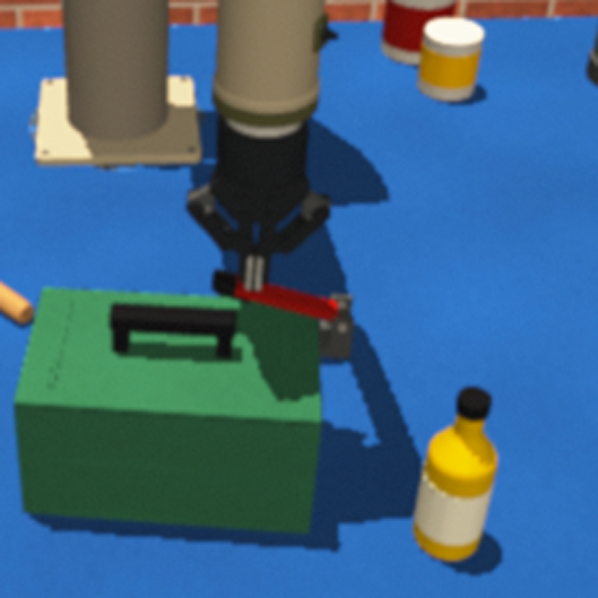

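```bash
python3 -m jog '[[[-0.001,-0.008,-0.009],[0,0,0],-1],[[-0.001,-0.014,-0.016],[0,0,0],-1],[[-0.002,-0.017,-0.021],[0,0,0],-1],[[-0.002,-0.018,-0.024],[0,0,0],-1],[[-0.002,-0.018,-0.024],[0,0,0],-1]]' 60
python3 -c "
from h import *
show()"
```

```text
time: 18.73
tool_pos: [597.7, 103.2, 163.0]
tcp_rot: [109.7, 89.9, -167.1]
ft_force: [0.1, -0.1, 0.1]
finger_gap: 0.1
t 18.73 tcp [597.7 103.2 163. ] jaw yaw 83.19 x [-0.001 -0.    -1.   ] F [ 0.1 -0.1  0.1] gap 0.1 j [  5.  11.  89.  -0.  80. -78.]
```

```bash
python3 -m jog '[[[0,0,-0.001],[0,0,0],-1],[[0,0,-0.002],[0,0,0],-1],[[0,0,-0.003],[0,0,0],-1],[[0,0,-0.003],[0,0,0],-1]]' 60
python3 -m jog '[[[0,0,-0.001],[0,0,0],-1],[[0,0,-0.002],[0,0,0],-1],[[0,0,-0.003],[0,0,0],-1],[[0,0,-0.003],[0,0,0],-1]]' 60
```

```text
time: 19.07
tool_pos: [598.3, 103.5, 161.1]
tcp_rot: [-91.3, 90.0, -8.1]
ft_force: [-0.5, -0.0, -0.2]
finger_gap: 0.2
time: 19.4
tool_pos: [598.5, 103.6, 160.8]
tcp_rot: [-80.6, 89.9, 2.6]
ft_force: [-8.9, -0.4, 18.1]
finger_gap: 0.4
```

```bash
python3 -m jog '[[[0,0,0.02],[0,0,0],-1],[[0,0,0.06],[0,0,0],-1],[[-0.02,0,0.1],[0,0,0],-1],[[-0.06,0,0.12],[0,0,0],-1],[[-0.1,0,0.13],[0,0,0],-1]]' 60
python3 -m jog '[[[-0.02,-0.035,0],[0,0,0],-1],[[-0.04,-0.07,0],[0,0,0],-1],[[-0.05,-0.11,0],[0,0,0],-1],[[-0.05,-0.15,0],[0,0,0],-1],[[-0.05,-0.19,0],[0,0,0],-1]]' 60
python3 -m jog '[[[-0.02,-0.035,0],[0,0,0],-1],[[-0.02,-0.07,0],[0,0,0],-1],[[-0.02,-0.11,0],[0,0,0],-1],[[-0.02,-0.15,0],[0,0,0],-1],[[-0.02,-0.15,0],[0,0,0],-1]]' 60
python3 - <<'E'
from h import *
show();snap('scene','s19');snap('top','t19');snap('wrist','w19');show()
im=cv2.imread('pics/s19.png');cv2.imwrite('pics/s19c.png',cv2.resize(im[190:370,250:480],None,fx=3.3,fy=3.3,interpolation=cv2.INTER_CUBIC))
im=cv2.imread('pics/t19.png');cv2.imwrite('pics/t19c.png',cv2.resize(im[100:270,170:370],None,fx=3.5,fy=3.5,interpolation=cv2.INTER_CUBIC))
E
```

```text
time: 19.82
tool_pos: [503.9, 103.5, 290.5]
tcp_rot: [-76.7, 89.7, 6.5]
ft_force: [0.6, 1.2, 1.6]
finger_gap: 0.0
time: 20.23
tool_pos: [452.2, -87.9, 287.2]
tcp_rot: [-98.1, 89.9, -14.8]
ft_force: [1.8, -0.0, -0.7]
finger_gap: -0.1
time: 20.65
tool_pos: [431.8, -242.5, 286.2]
tcp_rot: [175.1, 89.9, -102.0]
ft_force: [1.1, 0.3, 0.3]
finger_gap: -0.0
t 20.65 tcp [ 431.8 -242.5  286.2] jaw yaw 82.91 x [-0.001 -0.003 -1.   ] F [1.1 0.3 0.3] gap -0.0 j [ -35.  -10.   98.   -0.   92. -118.]
t 20.8 tcp [ 432.7 -236.8  286.3] jaw yaw 83.11 x [-0.     0.001 -1.   ] F [-0.6 -0.3 -0.3] gap -0.2 j [ -35.  -10.   98.    0.   92. -118.]
```

View pics/s19c.png

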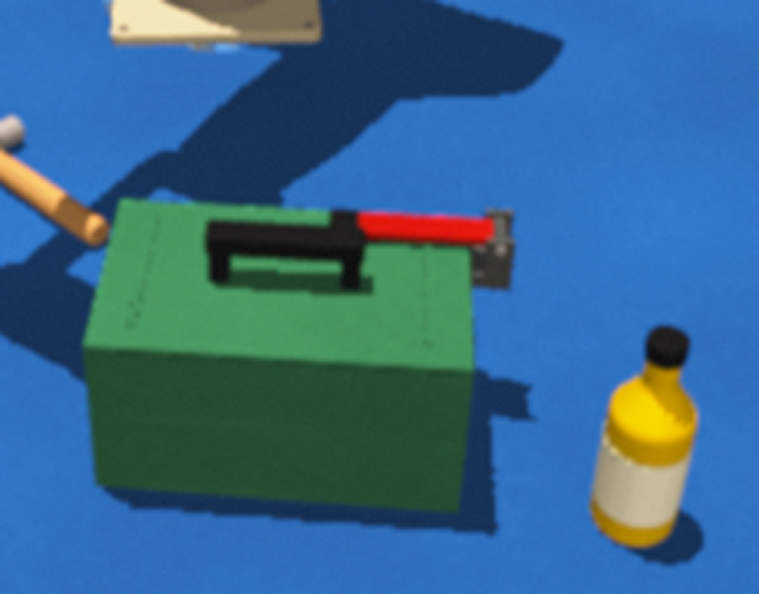

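View pics/t19c.png

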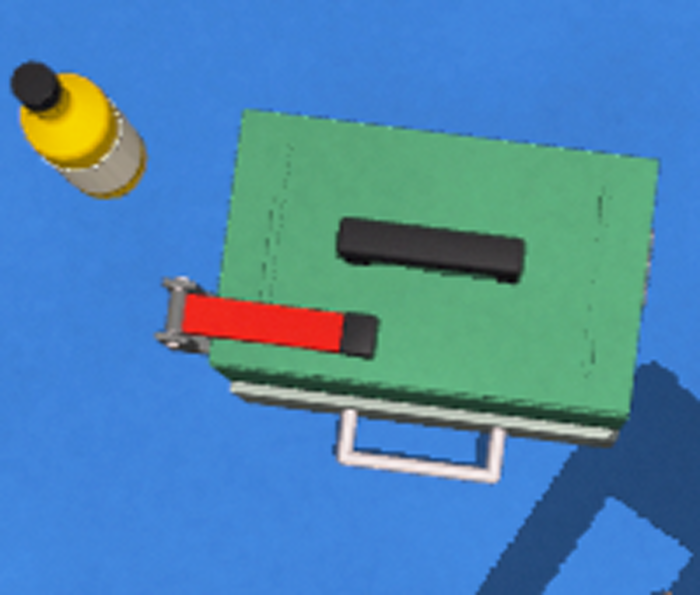

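Run:
```python
from h import *
k=lambda x,y:(170+(x+.5)/3.5-.5,100+(y+.5)/3.5-.5)
R=Ro.from_euler('z',-6.76,degrees=True).as_matrix()
p=(pl('top',k(345,460),50)+pl('top',k(495,478),50))/2
print('handle in chest (wrist-pose chest)',R.T@(p-[643,42.7,0]),' (top-pose chest)',R.T@(p-[639.8,45,0]))
print('lid',rect([pl('top',k(*q),141) for q in((245,109),(658,159),(625,415),(211,362))],160,260))
a=pl('scene',(250+331/3.3,190+224/3.3),149);print('bar tip approx',R.T@(a-[643,42.7,0]))
show()
```

```text
handle in chest (wrist-pose chest) [-123.88226766    1.24594175   50.        ]  (top-pose chest) [-120.43377964   -0.66139419   50.        ]
lid (array([641.70824288,  44.91359286]), np.float64(-6.807714218555887), np.float64(2.6673641152437426))
bar tip approx [-51.51466811  33.55408192 149.        ]
t 20.8 tcp [ 432.7 -236.8  286.3] jaw yaw 83.11 x [-0.     0.001 -1.   ] F [-0.6 -0.3 -0.3] gap -0.2 j [ -35.  -10.   98.    0.   92. -118.]
```

```bash
python3 -c "
from bench import order
print(order.hand_in())"
```

```text
the job is handed in; nothing more can be done
None
```

I packed the chest and handed the job in at about 21 s of the 72 s allowed. The hand-in gives no verdict.

I took the hammer farthest from the base (about 609 mm away, against 517 and 400 mm for the other two) and laid it in the compartment. I then set the lid on, pushed the drawer shut against its stop, and swung the bar down onto the lid.

Last checks:
- **Hammer:** it lay flat in the compartment in the last picture before the lid went on.
- **Lid:** it met the rim with the tool at z = 167.8 mm, where I expected 168. In the top view it sits within about 2 mm of the chest's centre, and its yaw is within 0.5° of the chest's.
- **Bar:** it stopped at its flat height under 18 N of push. Its free end is about 3.5 mm from the nominal position in the scene view.
- **Drawer:** it stopped hard, with about 27 N on the tool. The handle reads -120.4 mm against a nominal -120 in the frame from the top camera.
- **Bottle and jar:** I never touched either. The bottle looked unmoved in the last pictures. I did not measure either one.
- **Arm:** it ended well clear of everything.

One disagreement remains: the top and wrist cameras place the chest about 3 mm apart in x and 2 mm in y. I positioned the lid by the wrist view. In that frame the drawer handle reads -123.9 mm, which is still inside the 6 mm limit.

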